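# Hold the curing box open

## Task

A model car has been left on the lid of the white curing box: first lift it off and set it down on its wheels, in the middle of the dark mat, and let go of it. Then raise the lid by the grip at its front to 45 degrees open and keep it there, steady, for at least three seconds so that I can reach in for the print; the lid springs shut when let go, so finish while still holding it at 45 degrees. Leave the tumbler, the spool and the screwdriver where they are.

Things in the scene. Friction and masses are not known exactly. Their poses are not given: they have to be found in the camera images.
- case: White post-cure box for 3D prints, fixed, 240 (x) x 240 (y) x 120 mm high without its lid, open-topped under it. Origin: centre of the underside, on the table; z up. Its -x side is the front (keypad, lid grip). The lid is part of it: a white plate 246 x 246 mm, 14 mm thick, when closed its top face is 135 mm above the table, centred over the box.
- lid (a joint): Opening angle of the lid in rad: 0 closed, grows as the front edge rises (0.785 = 45 degrees), stop at 1.75. The hinge axis is level, along the box's y, at the rear edge. A spring and the lid's weight (0.45 kg) always close it: about 3.5 N upward at the grip lifts it from closed, about 4 N holds it at 45 degrees.
- lid_grip (a point): Centre of the lid's front grip: a grey round bar along the box's y, 36 mm long, 20 mm diameter, flat free ends, on a central stem 14 mm wide, 33 mm in front of the lid's edge. Closed: 127 mm above the table, 156 mm in front (-x) of the box's centre. Pinched across its ends it turns between the pads as the lid rises, on a circle about the hinge. The point turns with the lid.
- lid_hinge (a point): Point on the lid's hinge axis, midway along it: 120 mm behind (+x of) the box's centre, 120 mm above the table. The grip's centre lies 276 mm in front of it and, with the lid closed, 7 mm above it. The point turns with the lid.
- car: Loose wooden model car, 0.13 to 0.22 kg, standing on the lid; 120 mm long (x), 62 mm wide over the wheels (y). Origin: midway between the wheels, at ground level; z up. Black wheels 32 mm in diameter at x = +-38 mm. Base 44 mm wide, top at 23 mm; on it a block to hold it by, 52 (x) x 34 (y) mm, centred 4 mm behind (-x of) the origin, from 23 to 68 mm high.
- mat: Dark rubber mat lying fixed on the table beside the box (on either side), 240 (x) x 180 (y) x 4 mm. Origin: centre of its underside; z up.
- tumbler: Bystander: paper coffee tumbler with a brown sleeve and white lid, 80 mm in diameter, 122 mm high. Origin: centre of its underside.
- spool: Bystander: grey filament spool lying flat, 110 mm in diameter, 44 mm high. Origin: centre of its underside.
- screwdriver: Bystander: screwdriver lying on the table between the robot and the box, about 200 mm long along its x. Origin at its underside, near the middle.
Mind the look-alikes: they are no part of the job. What is shaped like the car but turquoise is not meant.

How it is judged:
By the outcome, as a careful person would: the job done as asked, in the order asked, and still so for the second after the job is handed in, while the arm keeps its last pose, push and grip.
It also fails if it takes over 64 s, if anything falls off the work surface, if the arm or the gripper's body presses on something with over 40 N, if the wrist force passes 120 N, or if a joint passes its speed limit or range.

## Robot

A 6-joint arm with a two-finger parallel gripper is mounted at the origin on the work surface. World frame = base frame: x ahead of the robot, y to its left, z up, the work surface at z = 0. Lengths are in m, angles in rad, forces in N, time in s.
With the tool pointing down it reaches from about 0.375 to 0.825 m from the base axis. Payload 5.5 kg.
Tool frame: the origin (TCP) lies at the very end of the fingers, on their centre line; the grasp point (between the pads) lies 19 mm behind it; z points along the fingers, y is the line along which they close (so a half turn about z gives the same grasp; the last joint's range is limited). The gripper opens to 85 mm and grips with 20 to 120 N. Pads are 22 mm wide; open, the fingers measure 114 mm over their backs; the gripper's body (76 mm by 85 mm) begins 54 mm behind the grasp point. The pads swing forward as they close: fully open they stand 13 mm farther back than shut.
Start: joints at [1.31, 0.314, -0.047, 1.21, 0, 1.571], TCP at [0.155, 0.58, 0.231] pointing down, gripper open.
Joint ranges: [-2.67, 2.67], [-0.69, 1.73], [-1.03, 1.25], [-2.08, 2.16], [-1.42, 1.45], [-3.14, 3.14]. Speed limits (rad/s): [2.39, 2.39, 3.01, 3.14, 3.14, 3.14].

## Interface

Orientations are given as a unit quaternion [x, y, z, w].
In Python, from cell import sensors, vision, env gives the robot as it stands. The module is installed in compiled form; this text tells all that it offers.
- The arm moves only by the tool arm_command, never from a script. Its argument "rows" is a list that holds one entry, the list of rows, each a list of 7 numbers: the finger opening in cm, from 0 to 8.54, then the shift along the tool's x, y, z in cm, then the turn, a rotation vector about the tool's x, y, z in rad. A call has 1 to 20 rows; each row shifts and turns the commanded pose from where the row before left it, along the tool's axes as they then stand; what a row does not reach is not made up. A row lasts 1/8 s, in which the tool goes at most 62.5 mm and 10.7 degrees, less where a joint would pass 70% of its speed; a pose out of reach is approached as far as the arm can. A call is refused whole if a number of a shift passes 6.25 or a number of a turn 0.188, either way. A call with a gripper value outside its range is refused whole. The fingers move at their own pace and stop on an object; "force" is the grip in N (left out, the last holds). Time passes only in rows, so rows that do not move let the fingers close. It gives the time, the measured TCP pose, the force, the opening and the grip force at its end, in the units of the state.
- sensors.get_state(): the state, without advancing time (a new reading comes with each control period).
- vision.grab_frame(name): name is "scene" or "side" or "wrist"; returns a dict with "img" (384x512x3 uint8, red, green, blue), "camera_matrix" (3x3 intrinsics, pixels), "R" (3x3) and "t" (3): a world point X has camera coordinates R X + t; the wrist camera has in their place "mount" (4x4, takes a point from camera to tool coordinates, whose origin is the TCP and whose axes are the flange's). Camera axes: x right, y down, z forward; pixel columns grow to the right and rows downward; lengths in m; the calibration is good to about 2 mm. A picture is of the moment at which its call begins: read the wrist's pose just before it. There is no depth.
- env.job_done(): hands the job in; it is judged then, once.
Trained networks look in the newest picture that a camera, given by its name, has taken for a name from the list of things; names that differ only in an ending like _2 or _b are one class to them, and where a whole thing is asked for, a point or a joint stands for the part that bears it (a point fixed in the world has none). Each returns a list of dicts, best first, with "conf" (0 to 1); they miss things now and then, are a little off and sometimes report something else, mostly with a low value. They report only what shows in the picture. A call takes as long as a camera call. They do not tell look-alikes from the thing itself.
- vision.spot_in(camera, name): "point" ([x, y, z] in m, in world coordinates, good to about 4 mm: the middle of the surface that is visible of it).
The state is a dict: "time": time; "q": joint angles; "joint_velocities": joint speeds; "joint_torque": joint torques, N m; "ee_pos": TCP position; "eef_rot": TCP orientation; "contact_force": force on the tool from outside, world axes, zero at the start; "wrist_torque": the same for the moment, N m; "opening": finger opening in m; "grip_force": force on a finger pad.
Only numpy, scipy, OpenCV 4.12 (cv2) and the standard library are available. Lean on these libraries where they do the work, as an engineer would, in place of code of your own. Each camera call takes 0.05 s, during which the arm holds its last target. There are 200 camera calls.

## Working session

There is one attempt and no reset: what is moved stays moved. The work goes in short steps, Python scripts to look and compute and a tool call to move; the robot and the scene stay as the last step left them, time stands still between calls to the robot, and variables do not carry over. Pictures are saved under pics/ and viewed, at most 10 in all, crops included, and the job is handed in when it is done.

Besides the shell and the picture viewer there is one more tool, called after "Emit:" in YAML: its name, and indented under it one key for each argument. arm_command: Moves the arm, as the interface text tells. Its arguments: {"type":"object","properties":{"rows":{"type":"array","items":{"type":"array","items":{"type":"array","items":{"type":"number"}}}},"force":{"type":"number"}},"required":["rows"]}

```bash
mkdir -p pics; cat > h.py <<'E'
import numpy as np, cv2
from cell import sensors, vision, env
from scipy.spatial.transform import Rotation as Ro
def ray(f,u,v,z):
    K=f["camera_matrix"];R=np.array(f["R"]);t=np.array(f["t"])
    c=-R.T@t; d=R.T@np.linalg.inv(K)@np.array([u,v,1.]); return c+d*(z-c[2])/d[2]
def proj(f,X):
    p=np.array(f["camera_matrix"])@(np.array(f["R"])@np.array(X)+np.array(f["t"])); return p[:2]/p[2]
def save(n,img): cv2.imwrite("pics/"+n,img[:,:,::-1])
E
python3 - <<'E'
from h import *
np.set_printoptions(precision=4,suppress=True)
s=sensors.get_state();print(s["time"],s["ee_pos"],s["eef_rot"],s["opening"])
a=[]
for c in ["scene","side"]:
    f=vision.grab_frame(c);save(c+"0.png",f["img"]);print(c,-np.array(f["R"]).T@f["t"])
    for n in ["case","lid_grip","car","mat","tumbler","spool","screwdriver"]:
        print(n,[(np.round(d["point"],3),round(d["conf"],2),np.round(proj(f,d["point"]))) for d in vision.spot_in(c,n)])
E
```

```text
0.0 [0.1545 0.5791 0.2304] [ 0.13    0.9915 -0.0009 -0.0001] 0.08541211125729144
scene [1.1807 0.7261 0.787 ]
case [(array([0.688, 0.253, 0.134]), 0.7, array([282., 238.]))]
lid_grip [(array([0.659, 0.225, 0.137]), 0.61, array([283., 226.]))]
car [(array([0.408, 0.385, 0.031]), 0.8, array([388., 249.])), (array([ 0.842, -0.045,  0.028]), 0.79, array([170., 230.])), (array([0.371, 0.182, 0.052]), 0.77, array([341., 201.])), (array([0.611, 0.21 , 0.164]), 0.68, array([294., 207.])), (array([0.66 , 0.227, 0.134]), 0.63, array([283., 228.]))]
mat [(array([ 0.603, -0.138,  0.005]), 0.94, array([220., 190.]))]
tumbler []
spool [(array([ 0.511, -0.474,  0.044]), 0.76, array([190., 134.]))]
screwdriver [(array([0.336, 0.061, 0.02 ]), 0.41, array([319., 186.]))]
side [-0.2293 -0.794   0.962 ]
case [(array([ 0.488, -0.503,  0.041]), 0.68, array([366., 308.])), (array([0.566, 0.132, 0.114]), 0.57, array([229., 184.]))]
lid_grip [(array([0.6  , 0.164, 0.134]), 0.82, array([229., 173.]))]
car [(array([ 0.812, -0.074,  0.028]), 0.9, array([314., 197.])), (array([0.574, 0.182, 0.165]), 0.83, array([220., 166.])), (array([0.353, 0.155, 0.027]), 0.69, array([181., 228.])), (array([0.38 , 0.355, 0.03 ]), 0.6, array([154., 200.]))]
mat [(array([ 0.588, -0.144,  0.005]), 0.56, array([290., 239.]))]
tumbler [(array([0.54 , 0.414, 0.09 ]), 0.61, array([177., 165.]))]
spool [(array([ 0.488, -0.504,  0.041]), 0.89, array([366., 308.]))]
screwdriver [(array([0.426, 0.034, 0.019]), 0.69, array([220., 235.]))]
```

```bash
python3 -c "
import cv2,numpy as np
a=cv2.imread('pics/scene0.png');b=cv2.imread('pics/side0.png')
cv2.imwrite('pics/both.png',cv2.resize(np.vstack([a,b]),(800,1200))[:600]);cv2.imwrite('pics/side1.png',cv2.resize(b,(800,600)))"
```

```text
(no output)
```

View pics/both.png

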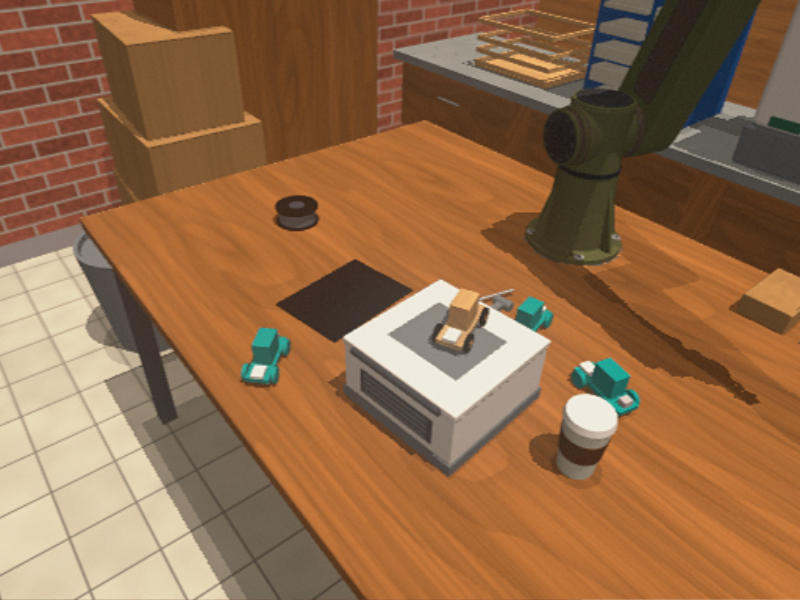

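View pics/side1.png

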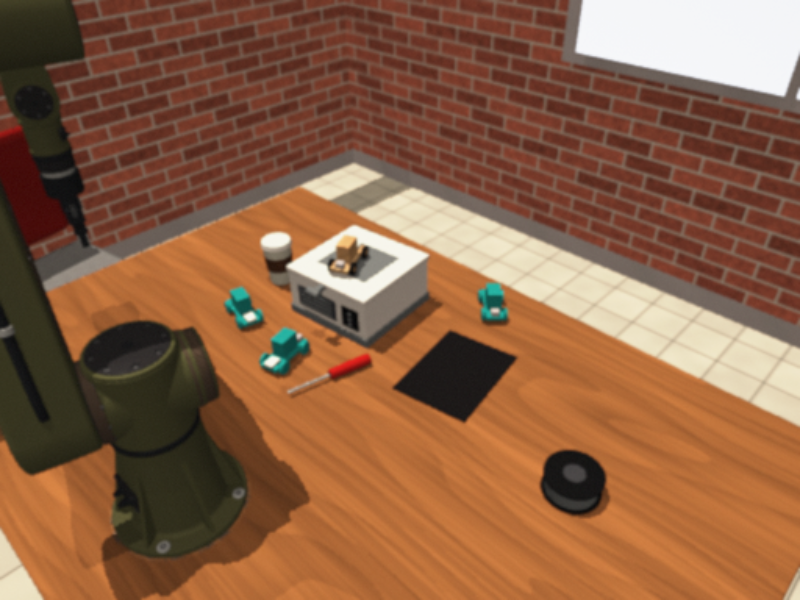

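The wanted car is the wooden one on the lid, at scene (294,207) and side (220,166) in native pixels. The look-alikes are turquoise: scene (170,230), (341,201) and (388,249). The box is on the left with the mat to its right, and the grip faces the robot. Next I'll measure the lid and mat corners and crop the car.

```bash
python3 - <<'E'
from h import *
from scipy.optimize import least_squares
np.set_printoptions(precision=4,suppress=True)
F={c:vision.grab_frame(c) for c in ["scene","side"]}
k=1/1.5625
lid={"scene":[(345,343),(441,281),(550,343),(457,417)],"side":[(288,268),(357,228),(428,258),(365,308)]}
mat={"scene":[(277,301),(355,260),(413,290),(334,340)],"side":[(395,385),(451,331),(517,357),(464,420)]}
for nm,D,z in [("lid",lid,.135),("mat",mat,.004)]:
  for c in D:
    P=np.array([ray(F[c],(u+.5)*k-.5,(v+.5)*k-.5,z)[:2] for u,v in D[c]])
    # refine on the image
    g=cv2.cvtColor(F[c]["img"],cv2.COLOR_RGB2GRAY)
    q=np.array([[(u+.5)*k-.5,(v+.5)*k-.5] for u,v in D[c]],np.float32).reshape(-1,1,2)
    q=cv2.cornerSubPix(g,q.copy(),(3,3),(-1,-1),(3,50,.01)).reshape(-1,2)
    Q=np.array([ray(F[c],u,v,z)[:2] for u,v in q])
    e=np.roll(Q,-1,0)-Q
    print(nm,c,"\n",Q,"len",np.linalg.norm(e,axis=1),"ang",np.degrees(np.arctan2(e[:,1],e[:,0])),"ctr",Q.mean(0),P.mean(0))
# crops
a=F["scene"]["img"][170:240,250:340];b=F["side"]["img"][135:205,175:265]
save("crop.png",np.hstack([cv2.resize(a,(400,311),interpolation=cv2.INTER_CUBIC),cv2.resize(b,(400,311),interpolation=cv2.INTER_CUBIC)]))
E
```

```text
lid scene 
 [[0.7674 0.1068]
 [0.5196 0.0663]
 [0.4936 0.3083]
 [0.7362 0.3348]] len [0.2511 0.2434 0.2441 0.2301] ang [-170.7109   96.1394    6.2417  -82.2115] ctr [0.6292 0.204 ] [0.6308 0.2063]
lid side 
 [[0.4942 0.3073]
 [0.7395 0.3332]
 [0.7498 0.0784]
 [0.5061 0.0425]] len [0.2466 0.2551 0.2463 0.265 ] ang [   6.0386  -87.6872 -171.6279   92.5794] ctr [0.6224 0.1904] [0.6197 0.1815]
mat scene 
 [[ 0.7304 -0.2099]
 [ 0.4926 -0.2507]
 [ 0.4641 -0.0711]
 [ 0.7003 -0.0316]] len [0.2413 0.1819 0.2394 0.1809] ang [-170.2641   99.015     9.5113  -80.4147] ctr [ 0.5968 -0.1408] [ 0.5944 -0.1429]
mat side 
 [[ 0.4658 -0.0753]
 [ 0.7    -0.0381]
 [ 0.7315 -0.2124]
 [ 0.4936 -0.2541]] len [0.2371 0.1771 0.2415 0.181 ] ang [   9.0421  -79.7532 -170.0433   98.8457] ctr [ 0.5977 -0.145 ] [ 0.601  -0.1455]
```

View pics/crop.png

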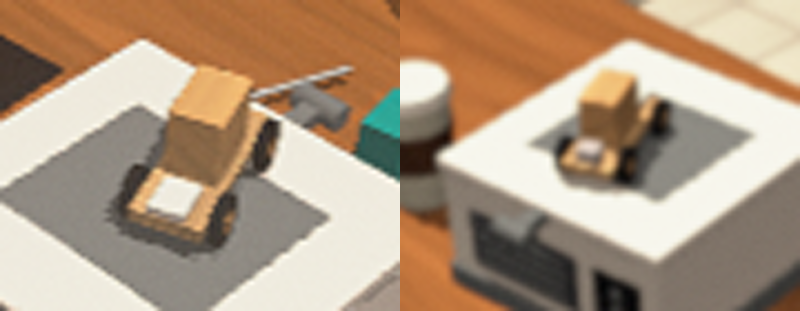

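The crop shows the tan wooden car on the lid's grey panel (crop (195,150) left, (605,120) right). It is the right one, and white patches show at its ends. I'll move above the lid for a wrist view.

Emit:
arm_command:
  rows:
    - [[8.5,-3.3,-1.6,-0.9,0,0,0],[8.5,-3.3,-1.6,-0.9,0,0,0],[8.5,-3.3,-1.6,-0.9,0,0,0],[8.5,-3.3,-1.6,-0.9,0,0,0],[8.5,-3.3,-1.6,-0.9,0,0,0],[8.5,-3.3,-1.6,-0.9,0,0,0],[8.5,-3.3,-1.6,-0.9,0,0,0],[8.5,-3.3,-1.6,-0.9,0,0,0],[8.5,-3.3,-1.6,-0.9,0,0,0],[8.5,-3.3,-1.6,-0.9,0,0,0],[8.5,-3.3,-1.6,-0.9,0,0,0],[8.5,-3.3,-1.6,-0.9,0,0,0],[8.5,-3.3,-1.6,-0.9,0,0,0],[8.5,-3.3,-1.6,-0.9,0,0,0],[8.5,-3.3,-1.6,-0.9,0,0,0],[8.5,-3.3,-1.6,-0.9,0,0,0],[8.5,0,0,0,0,0,0]]

```text
time: 3.02
ee_pos: [0.6006, 0.1946, 0.3752]
eef_rot: [0.132, 0.991, -0.0, 0.0]
contact_force: [-0.2, -0.9, 0.3]
opening: 0.0847
grip_force: 0.0
```

```bash
cat >> h.py <<'E'
def wrist():
    s=sensors.get_state(); f=vision.grab_frame("wrist")
    T=np.eye(4);T[:3,:3]=Ro.from_quat(s["eef_rot"]).as_matrix();T[:3,3]=s["ee_pos"]
    M=np.linalg.inv(T@np.array(f["mount"])); f["R"]=M[:3,:3];f["t"]=M[:3,3]; return s,f
E
python3 - <<'E'
from h import *
np.set_printoptions(precision=4,suppress=True)
s,f=wrist();print(s["time"],s["ee_pos"],s["eef_rot"],s["q"])
print(f["mount"]);save("w1.png",f["img"])
for n in ["car","lid_grip"]: print(n,[(np.round(d["point"],3),round(d["conf"],2),np.round(proj(f,d["point"]))) for d in vision.spot_in("wrist",n)])
E
```

```text
3.025 [0.6006 0.1946 0.3752] [ 0.1316  0.9913 -0.      0.0004] [ 0.3135  0.3714  0.3572  1.5559 -0.0003  0.5774]
[[ 0.0006 -0.9543 -0.2987  0.076 ]
 [ 1.      0.0007 -0.0002 -0.0011]
 [ 0.0004 -0.2987  0.9543 -0.1421]
 [ 0.      0.      0.      1.    ]]
car [(array([0.396, 0.176, 0.033]), 0.93, array([207.,  20.])), (array([0.412, 0.342, 0.027]), 0.7, array([318.,  -1.])), (array([0.585, 0.196, 0.165]), 0.62, array([253., 154.])), (array([ 0.844, -0.039,  0.027]), 0.59, array([175., 295.]))]
lid_grip [(array([0.609, 0.203, 0.136]), 0.93, array([263., 165.]))]
```

View pics/w1.png

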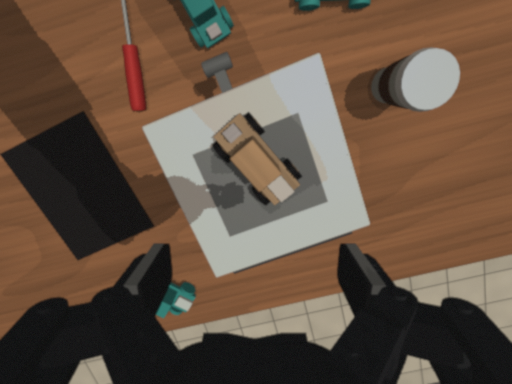

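The wrist view shows the car at (255,160) lying skew on the lid, the grip bar at (217,65), and the lid corners at about (143,127), (320,54), (370,224) and (217,277). I'll measure and zoom in.

```bash
python3 - <<'E'
from h import *
np.set_printoptions(precision=4,suppress=True)
s,f=wrist()
g=cv2.cvtColor(f["img"],cv2.COLOR_RGB2GRAY)
q=np.array([(143,127),(320,54),(370,224),(217,277)],np.float32).reshape(-1,1,2)
q=cv2.cornerSubPix(g,q,(4,4),(-1,-1),(3,50,.01)).reshape(-1,2)
Q=np.array([ray(f,u,v,.135)[:2] for u,v in q]);e=np.roll(Q,-1,0)-Q
print(q,Q,np.linalg.norm(e,axis=1),np.degrees(np.arctan2(e[:,1],e[:,0])),Q.mean(0))
# top-down rectification at z=.203, 0.5 mm/px ; x_world right, y up
def rect(z,x0,y1,w,h,r):
    P=np.array([[x0,y1],[x0+w*r,y1],[x0+w*r,y1-h*r],[x0,y1-h*r]])
    src=np.array([proj(f,[*p,z]) for p in P],np.float32)
    H=cv2.getPerspectiveTransform(src,np.array([[0,0],[w,0],[w,h],[0,h]],np.float32))
    return cv2.warpPerspective(f["img"],H,(w,h),flags=cv2.INTER_CUBIC)
A=rect(.203,.48,.29,400,400,.0005); B=rect(.127,.40,.25,400,400,.0005)
for im,x0,y1 in((A,.48,.29),(B,.40,.25)):
    for i in range(0,400,40):
        cv2.line(im,(i,0),(i,399),(0,0,255) if i%200==0 else (255,255,0),1) if i%80==0 else None
        cv2.line(im,(0,i),(399,i),(0,0,255) if i%200==0 else (255,255,0),1) if i%80==0 else None
save("r1.png",np.hstack([A,B]))
E
```

```text
[[140.7171 128.7657]
 [317.8756  55.4823]
 [368.3592 226.3405]
 [214.5262 278.9154]] [[0.5185 0.0632]
 [0.4921 0.3036]
 [0.7331 0.3306]
 [0.7601 0.089 ]] [0.2418 0.2425 0.2431 0.2429] [  96.2677    6.407   -83.6162 -173.9032] [0.626  0.1966]
```

View pics/r1.png

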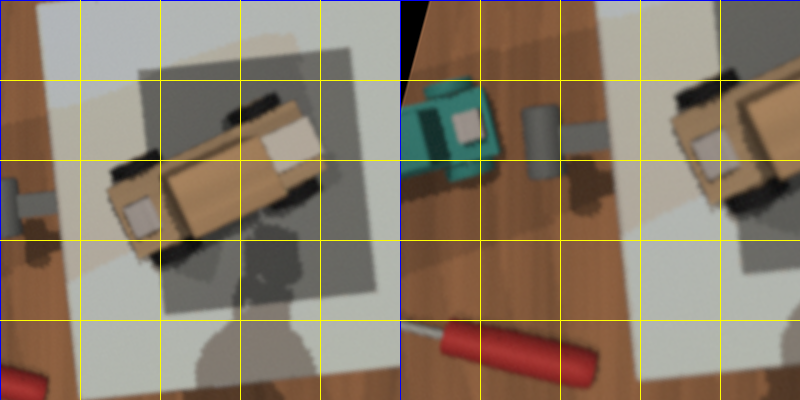

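I measured these:
- **Box:** yaw 6.3°, centre (0.626, 0.197). This puts the grip at (0.471, 0.1795), and the picture agrees to within 1 mm.
- **Car:** yaw 25°, block centre (0.594, 0.198), block top 35 mm wide as expected.

Now I'll grasp the car.

Emit:
arm_command:
  rows:
    - [[8.5,0,0,0,0,0,-0.1755],[8.5,0,0,0,0,0,-0.1755],[8.5,0,0,0,0,0,-0.1755],[8.5,0,0,0,0,0,-0.1755],[8.5,0.45,0.6,3,0,0,0],[8.5,0,0,4,0,0,0],[8.5,0,0,4,0,0,0],[8.5,0,0,4,0,0,0],[8.5,0,0,3,0,0,0],[8.5,0,0,1.7,0,0,0],[8.5,0,0,1,0,0,0],[8.5,0,0,0,0,0,0],[0,0,0,0,0,0,0],[0,0,0,0,0,0,0],[0,0,0,0,0,0,0],[0,0,0,0,0,0,0],[0,0,0,0,0,0,0]]
  force: 40

```text
time: 5.35
ee_pos: [0.5927, 0.1997, 0.169]
eef_rot: [-0.219, 0.976, -0.0, 0.001]
contact_force: [0.4, -1.2, 4.4]
opening: 0.0337
grip_force: 45.0
```

Emit:
arm_command:
  rows:
    - [[0,0,0,-2,0,0,0],[0,0,0,-3.5,0,0,0],[0,0,0,-3.5,0,0,0],[0,1.84,-3.9,0,0,0,0],[0,1.84,-3.9,0,0,0,0],[0,1.84,-3.9,0,0,0,0],[0,1.84,-3.9,0,0,0,0],[0,1.84,-3.9,0,0,0,0],[0,1.84,-3.9,0,0,0,0],[0,1.84,-3.9,0,0,0,0],[0,1.84,-3.9,0,0,0,0],[0,0,0,4,0,0,0],[0,0,0,4,0,0,0],[0,0,0,4,0,0,0],[0,0,0,4,0,0,0],[0,0,0,3,0,0,0],[0,0,0,1.5,0,0,0],[0,0,0,0,0,0,0],[0,0,0,0,0,0,0]]

```text
time: 7.72
ee_pos: [0.5934, -0.1454, 0.0546]
eef_rot: [-0.219, 0.976, -0.0, 0.001]
contact_force: [0.5, -0.6, -1.3]
opening: 0.0334
grip_force: 44.2
```

```bash
python3 - <<'E'
from h import *
np.set_printoptions(precision=4,suppress=True)
s=sensors.get_state();print(s["time"],s["ee_pos"],s["eef_rot"],s["opening"],s["contact_force"])
a=vision.grab_frame("scene")["img"][110:270,130:330];b=vision.grab_frame("side")["img"][150:310,200:400]
save("c2.png",np.hstack([cv2.resize(x,(400,320),interpolation=cv2.INTER_CUBIC) for x in(a,b)]))
E
```

```text
7.725 [ 0.5934 -0.1454  0.0546] [-0.2188  0.9758 -0.0004  0.0009] 0.033441263720675254 [ 0.4664 -0.6124 -1.2863]
```

View pics/c2.png

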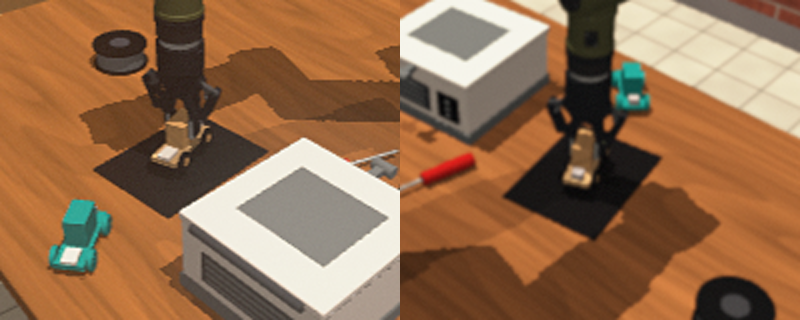

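The car hangs level over the middle of the mat (crop (180,145) left, (582,160) right). Lowering it now.

Emit:
arm_command:
  rows:
    - [[0,0,0,0.9,0,0,0],[0,0,0,0.4,0,0,0],[0,0,0,0.3,0,0,0],[0,0,0,0.1,0,0,0],[0,0,0,0,0,0,0],[0,0,0,0,0,0,0]]

```text
time: 8.57
ee_pos: [0.5921, -0.1452, 0.0386]
eef_rot: [-0.219, 0.976, -0.0, 0.0]
contact_force: [-7.3, 1.1, 18.4]
opening: 0.0336
grip_force: 46.9
```

Emit:
arm_command:
  rows:
    - [[0,0,0,-0.08,0,0,0],[0,0,0,0,0,0,0],[8.5,0,0,0,0,0,0],[8.5,0,0,0,0,0,0],[8.5,0,0,0,0,0,0],[8.5,0,0,0,0,0,0],[8.5,0,0,-2,0,0,0],[8.5,0,0,-4,0,0,0],[8.5,0,0,-4.5,0,0,0],[8.5,0,0,-4.5,0,0,0],[8.5,0,0,-4.5,0,0,0],[8.5,0,0,-4.5,0,0,0.166],[8.5,0,0,0,0,0,0.166]]

```text
time: 10.2
ee_pos: [0.5945, -0.1458, 0.2816]
eef_rot: [-0.052, 0.999, -0.001, 0.004]
contact_force: [0.1, -0.3, -1.2]
opening: 0.0849
grip_force: 0.0
```

Emit:
arm_command:
  rows:
    - [[8.5,1.06,4.2,0,0,0,0],[8.5,1.06,4.2,0,0,0,0],[8.5,1.06,4.2,0,0,0,0],[8.5,1.06,4.2,0,0,0,0],[8.5,1.06,4.2,0,0,0,0],[8.5,1.06,4.2,0,0,0,0],[8.5,1.06,4.2,0,0,0,0],[8.5,1.06,4.2,0,0,0,0],[8.5,0,0,0,0,0,0]]

```text
time: 11.32
ee_pos: [0.4705, 0.1816, 0.2771]
eef_rot: [-0.057, 0.998, 0.0, -0.0]
contact_force: [0.2, 0.4, -0.0]
opening: 0.0849
grip_force: 0.0
```

```bash
python3 - <<'E'
from h import *
np.set_printoptions(precision=4,suppress=True)
s,f=wrist();print(s["time"],s["ee_pos"],s["eef_rot"],s["opening"],s["contact_force"],s["q"])
for n in ["lid_grip"]: print(n,[(np.round(d["point"],3),round(d["conf"],2),np.round(proj(f,d["point"]))) for d in vision.spot_in("wrist",n)])
print(proj(f,[.471,.1795,.127]))
g=vision.grab_frame("scene")
print([np.round(d["point"],3) for d in vision.spot_in("scene","car")])
a=g["img"][130:250,150:300]
save("c3.png",np.hstack([cv2.resize(a,(400,320),interpolation=cv2.INTER_CUBIC),cv2.resize(f["img"],(400,320),interpolation=cv2.INTER_AREA)]))
E
```

```text
11.325 [0.4705 0.1816 0.2771] [-0.0567  0.9984  0.0002 -0.0001] 0.08485854767872887 [ 0.1643  0.3619 -0.0478] [ 0.3681  0.1176 -0.1886  1.2645  0.0005  0.2548]
lid_grip [(array([0.567, 0.19 , 0.136]), 0.78, array([253., 264.]))]
[253.2478 178.4597]
[array([0.408, 0.386, 0.03 ]), array([0.368, 0.18 , 0.054]), array([ 0.844, -0.043,  0.029]), array([ 0.604, -0.13 ,  0.032])]
```

View pics/c3.png

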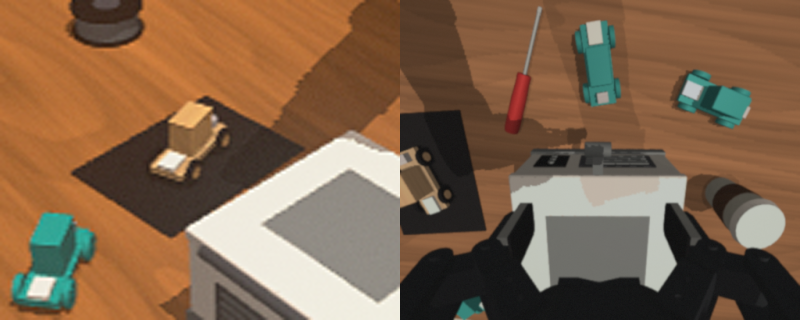

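The car stands on its wheels in the middle of the mat (crop (190,140)). The grip bar is centred in the wrist view at native (252,180), against a predicted (253,178). I'll descend and pinch the bar.

Emit:
arm_command:
  rows:
    - [[8.5,0,-0.2,3,0,0,0],[8.5,0,0,4,0,0,0],[8.5,0,0,4,0,0,0],[8.5,0,0,3,0,0,0],[8.5,0,0,2,0,0,0],[8.5,0,0,0.9,0,0,0],[8.5,0,0,0,0,0,0],[0,0,0,0,0,0,0],[0,0,0,0,0,0,0],[0,0,0,0,0,0,0],[0,0,0,0,0,0,0],[0,0,0,0,0,0,0]]
  force: 50

```text
time: 13.02
ee_pos: [0.4719, 0.1806, 0.1092]
eef_rot: [-0.055, 0.998, 0.003, 0.0]
contact_force: [-2.5, 9.3, 3.2]
opening: 0.0352
grip_force: 54.1
```

Emit:
arm_command:
  rows:
    - [[0,-0.05,0.08,-0.9,0,0,0],[0,-0.05,0,-0.9,0,0,0],[0,-0.11,0,-0.9,0,0,0],[0,-0.11,0,-0.9,0,0,0],[0,-0.17,0,-0.89,0,0,0],[0,-0.17,0,-0.89,0,0,0],[0,-0.23,0,-0.88,0,0,0],[0,-0.23,0,-0.88,0,0,0],[0,0,0,0,0,0,0]]

```text
time: 14.15
ee_pos: [0.4832, 0.1818, 0.18]
eef_rot: [-0.055, 0.998, 0.002, 0.0]
contact_force: [2.7, 8.4, -7.3]
opening: 0.035
grip_force: 52.0
```

```bash
python3 - <<'E'
from h import *
np.set_printoptions(precision=4,suppress=True)
s=sensors.get_state()
R=Ro.from_quat(s["eef_rot"]).as_matrix();g=s["ee_pos"]-.019*R[:,2];d=g-np.array([.7453,.2098,.12]);h=-d[0]*np.cos(.11)-d[1]*np.sin(.11)
print(s["time"],s["ee_pos"],s["contact_force"],s["wrist_torque"],s["opening"],"r",np.hypot(h,d[2]),"th",np.degrees(np.arctan2(d[2],h))-1.453)
f=vision.grab_frame("side");save("s4.png",cv2.resize(f["img"][100:230,150:300],(600,520),interpolation=cv2.INTER_CUBIC))
E
```

```text
14.15 [0.4832 0.1818 0.18  ] [ 2.6652  8.4338 -7.3376] [ 1.3899 -0.1137 -0.0252] 0.03498974663036214 r 0.27518580913325363 th 15.22263879874274
```

View pics/s4.png

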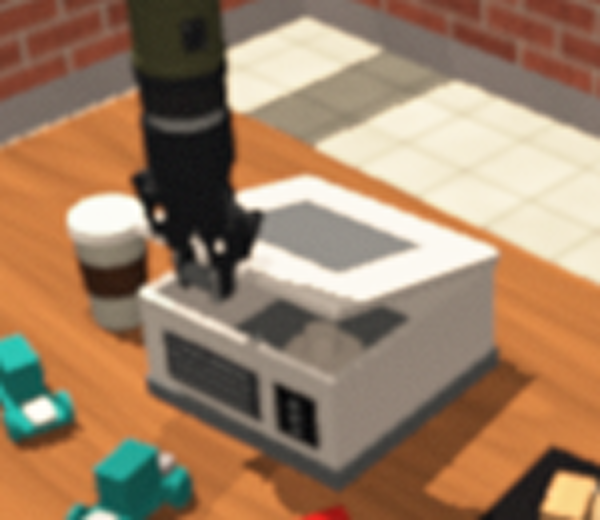

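The lid follows the gripper and is about 15° open (picture (330,230)). I'll continue along the arc.

Emit:
arm_command:
  rows:
    - [[0,-0.28,0.1,-0.86,0,0,0],[0,-0.28,0,-0.86,0,0,0],[0,-0.34,0,-0.84,0,0,0],[0,-0.34,0,-0.84,0,0,0],[0,-0.39,0,-0.81,0,0,0],[0,-0.39,0,-0.81,0,0,0],[0,-0.45,0,-0.79,0,0,0],[0,-0.45,0,-0.79,0,0,0],[0,-0.5,0,-0.76,0,0,0],[0,-0.5,0,-0.76,0,0,0],[0,-0.54,0,-0.72,0,0,0],[0,-0.54,0,-0.72,0,0,0],[0,-0.59,0,-0.68,0,0,0],[0,-0.59,0,-0.68,0,0,0],[0,-0.63,0,-0.64,0,0,0],[0,-0.63,0,-0.64,0,0,0],[0,0,0,0,0,0,0]]

```text
time: 16.32
ee_pos: [0.5559, 0.1897, 0.3009]
eef_rot: [-0.055, 0.998, 0.001, -0.001]
contact_force: [-0.5, 5.3, -6.7]
opening: 0.0353
grip_force: 51.6
```

```bash
cat >> h.py <<'E'
def ang(s):
    R=Ro.from_quat(s["eef_rot"]).as_matrix();g=s["ee_pos"]-.019*R[:,2];d=g-np.array([.7453,.2098,.12]);h=-d[0]*np.cos(.11)-d[1]*np.sin(.11)
    return np.hypot(h,d[2]),np.degrees(np.arctan2(d[2],h))-1.453
E
python3 - <<'E'
from h import *
np.set_printoptions(precision=4,suppress=True)
s=sensors.get_state()
print(s["time"],s["ee_pos"],s["contact_force"],s["wrist_torque"],s["opening"],ang(s))
F={}
for c in("scene","side"):
    F[c]=vision.grab_frame(c)
    # expected lid top front corners for candidate angles
    for th in (43,45,47):
        t=np.radians(th);o=[]
        for y in(-.123,.123):
            a,b=.243,.015 # front of hinge, above hinge
            X=.12-(a*np.cos(t)-b*np.sin(t)); Z=.12+a*np.sin(t)+b*np.cos(t)
            o.append(proj(F[c],[.626+X*.994-y*.11,.1966+X*.11+y*.994,Z]))
        print(c,th,np.array(o).ravel())
a=F["side"]["img"][60:210,140:340];b=F["scene"]["img"][120:270,190:390]
save("s5.png",np.hstack([cv2.resize(x,(400,300),interpolation=cv2.INTER_CUBIC) for x in(a,b)]))
E
```

```text
16.325 [0.5559 0.1897 0.3009] [-0.5453  5.2914 -6.6638] [ 1.0884  0.6174 -0.0932] 0.03526537303836877 (np.float64(0.2760709425592203), np.float64(44.926382651026124))
scene 43 [265.8488 137.5868 346.1088 177.0138]
scene 45 [264.2786 136.4454 344.9402 176.0094]
scene 47 [262.6299 135.39   343.6852 175.1065]
side 43 [244.5093 143.209  191.6452 123.2968]
side 45 [245.647  140.9371 192.7084 121.2187]
side 47 [246.8228 138.7032 193.8158 119.1788]
```

View pics/s5.png

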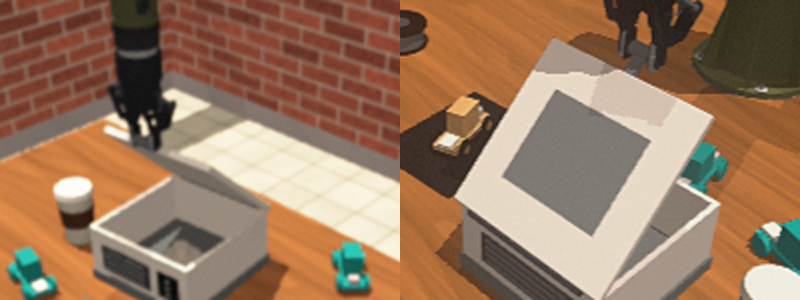

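The lid stands open, and kinematics gives 44.9°. I'll check that against the pictures, with the closed-lid corners as reference.

```bash
python3 - <<'E'
from h import *
from scipy.optimize import least_squares
np.set_printoptions(precision=2,suppress=True)
F={c:vision.grab_frame(c) for c in("scene","side")}
old={c:cv2.imread(f"pics/{c}0.png") for c in F}
def pts(c,t,p=(0,0,0)):
    o=[]
    for a,y in((.243,-.123),(.243,.123),(-.003,.123),(-.003,-.123)):
        X=.12-(a*np.cos(t)-.015*np.sin(t)); Z=.12+a*np.sin(t)+.015*np.cos(t)
        o.append(proj(F[c],[.626+p[0]+X*np.cos(.11+p[2])-y*np.sin(.11+p[2]),.1966+p[1]+X*np.sin(.11+p[2])+y*np.cos(.11+p[2]),Z]))
    return np.array(o)
def sub(g,q,w): return cv2.cornerSubPix(g,q.astype(np.float32).reshape(-1,1,2),(w,w),(-1,-1),(3,50,.01)).reshape(-1,2)
for c in F:
    q0=pts(c,0);r0=sub(cv2.cvtColor(old[c],cv2.COLOR_BGR2GRAY),q0,5);print(c,"closed res",(r0-q0).ravel())
    g=cv2.cvtColor(F[c]["img"],cv2.COLOR_RGB2GRAY)
    q=pts(c,.785);r=sub(g,q,5);print(c,"open res",(r-q).ravel(),"per deg",(pts(c,.785+.01745)-q).ravel()[:4])
s=sensors.get_state();print(s["time"],ang(s))
c="scene";g=F[c]["img"].copy();
def draw(im,c,t,x0,y0,w,h):
    K=4;b=cv2.resize(im[y0:y0+h,x0:x0+w],(w*K,h*K),interpolation=cv2.INTER_CUBIC)
    P=((pts(c,t)-[x0,y0]+.5)*K-.5).round().astype(int); cv2.polylines(b,[P],True,(255,0,0),1);return b
save("ov.png",np.hstack([draw(g,"scene",.785,215,130,100,110),draw(cv2.cvtColor(old["scene"],cv2.COLOR_BGR2RGB),"scene",0,215,170,100,110)]))
E
```

```text
scene closed res [0.62 1.01 0.03 1.16 0.35 0.96 0.89 0.64]
scene open res [ 0.   -0.    1.53  1.72  0.9  -0.41  0.78 -0.06] per deg [-0.81 -0.54 -0.62 -0.47]
side closed res [-0.2   0.39  0.56 -0.5   1.92 -0.86  1.62 -2.14]
side open res [ 1.07  3.08 -0.    0.    0.    0.   -0.   -0.  ] per deg [ 0.58 -1.12  0.55 -1.02]
16.525 (np.float64(0.2760973039750328), np.float64(44.822273017253245))
```

View pics/ov.png

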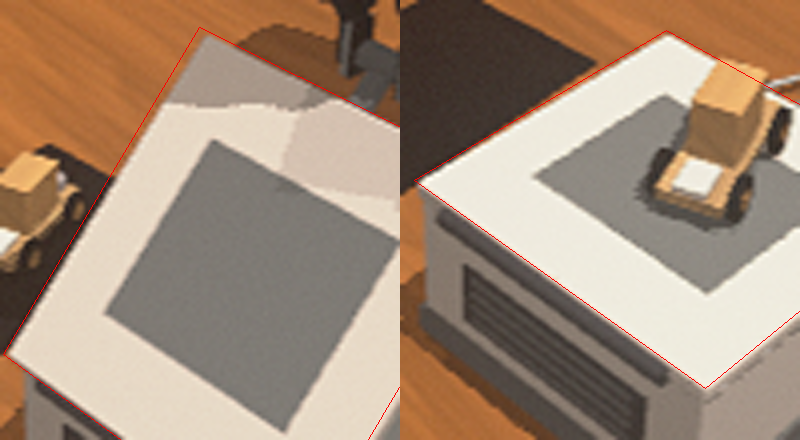

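Residuals suggest the lid is 1–2° low, so I'll do a proper joint fit of box pose and angle in the scene camera.

```bash
cat > fit.py <<'E'
from h import *
from scipy.optimize import least_squares
np.set_printoptions(precision=2,suppress=True)
f=vision.grab_frame("scene");g1=cv2.cvtColor(f["img"],cv2.COLOR_RGB2GRAY);g0=cv2.cvtColor(cv2.imread("pics/scene0.png"),cv2.COLOR_BGR2GRAY)
S=[(-1,-1),(-1,1),(1,1),(1,-1)]
def P(t,p,hs,oy=0,cx=0):
    o=[]
    for sx,sy in S:
        a=.12-(cx+sx*hs);y=oy+sy*hs
        X=.12-(a*np.cos(t)-.015*np.sin(t)); Z=.12+a*np.sin(t)+.015*np.cos(t);w=.11+p[2]
        o.append(proj(f,[.626+p[0]+X*np.cos(w)-y*np.sin(w),.1966+p[1]+X*np.sin(w)+y*np.cos(w),Z]))
    return np.array(o)
def sub(g,q,w=3): return cv2.cornerSubPix(g,np.array(q,np.float32).reshape(-1,1,2),(w,w),(-1,-1),(3,50,.01)).reshape(-1,2)
n0=lambda x,y:((x-400)/4+215,y/4+170); n1=lambda x,y:(x/4+215,y/4+130)
# S order: front-right, front-left, rear-left, rear-right
L0=sub(g0,[n0(667,33),(350.5,219),n0(705,387),(292,266)][:2]+[(292,266),n0(420,183)]) if 0 else sub(g0,[n0(667,33),(351.5,219.3),(292,266.7),n0(420,183)])
p0=sub(g0,[n0(665,96),n0(707,293),n0(535,177)])
L1=sub(g1,[n1(207,37),(346.5,178.5)]); p1=sub(g1,[n1(212,140),n1(399,242),n1(284,432),n1(106,313)])
print(L0.ravel(),p0.ravel(),L1.ravel(),p1.ravel())
def res(v):
    p=v[:3]/100;t,hs,cx=v[3],v[4]/10,v[5]/10
    q=P(0,p,hs,0,cx)
    return np.concatenate([(P(0,p,.123)-L0).ravel(),(q[[0,2,3]]-p0).ravel(),(P(t,p,.123)[:2]-L1).ravel(),(P(t,p,hs,0,cx)-p1).ravel()])
r=least_squares(res,[0,0,0,.78,.6,0],loss="soft_l1");J=r.jac;C=np.linalg.inv(J.T@J)
print("pose",r.x,"theta",np.degrees(r.x[3]),"+-",np.degrees(np.sqrt(C[3,3])),"res",r.fun)
s=sensors.get_state();print(s["time"],ang(s))
E
python3 fit.py
```

```text
[281.68 178.26 352.3  217.69 291.15 267.59 219.16 215.23] [280.76 192.84 291.25 243.26 247.62 213.48] [266.84 138.08 346.48 177.77] [267.84 164.04 315.03 190.1  285.61 238.05 240.41 207.68]
pose [ 0.1   0.2   0.    0.74  0.7  -0.01] theta 42.599096024517664 +- 0.9521969480180226 res [-0.41 -0.71  0.33 -0.56  0.12 -0.19 -0.82 -0.06  2.4   0.17 -2.49 -0.22
  0.16  2.   -0.45  0.17  0.27  0.03  2.91 -0.45  0.03 -2.64 -2.51  0.49
  0.83  2.76]
16.575 (np.float64(0.2760861011529939), np.float64(44.82332371722549))
```

```bash
sed -i 's/sx\*hs)/sx*(hs if np.isscalar(hs) else hs[0]))/; s/sy\*hs$/sy*(hs if np.isscalar(hs) else hs[1])/; s/hs,cx=v\[3\],v\[4\]\/10,v\[5\]\/10/hs,cx=v[3],[v[4]\/10,v[6]\/10],v[5]\/10/; s/\.6,0\],loss/.6,0,.6],loss/' fit.py; python3 fit.py
```

```text
[281.68 178.26 352.3  217.69 291.15 267.59 219.16 215.23] [280.76 192.84 291.25 243.26 247.62 213.48] [266.84 138.09 346.46 177.78] [267.84 164.05 315.06 190.12 285.57 238.01 240.42 207.67]
pose [ 0.11  0.23 -0.65  0.75  0.65 -0.01  0.75] theta 43.114907138592294 +- 0.8520088351362161 res [ 0.   -0.64  0.47 -0.19 -0.35 -0.09 -0.77 -0.27  0.06  0.13  0.24  0.07
  0.04  0.15 -0.51 -0.15 -0.02  0.03  0.17  0.17  0.37  0.15 -0.07  0.07
  0.22  0.11]
16.625 (np.float64(0.27607561924435003), np.float64(44.828573814952584))
```

The fit is now clean, with residuals under 0.7 px, and gives 43.1°. I'll raise the lid about 1.6° more.

Emit:
arm_command:
  rows:
    - [[0,-0.27,0,-0.27,0,0,0],[0,-0.28,0,-0.26,0,0,0],[0,0,0,0,0,0,0],[0,0,0,0,0,0,0]]

```text
time: 17.12
ee_pos: [0.5609, 0.1903, 0.3057]
eef_rot: [-0.055, 0.998, 0.001, -0.001]
contact_force: [-1.0, 4.7, -7.4]
opening: 0.0351
grip_force: 51.3
```

```bash
python3 fit.py | tail -3
```

```text
0.06  0.11 -0.46 -0.03 -0.19 -0.09  0.23  0.11  0.36  0.24 -0.04  0.13
  0.31  0.18]
17.175 (np.float64(0.27617250352056383), np.float64(46.38401901656846))
```

```bash
python3 fit.py | grep theta
```

```text
pose [ 0.11  0.22 -0.67  0.78  0.65 -0.01  0.75] theta 44.711174331641324 +- 0.85173320091537 res [-0.   -0.65  0.45 -0.2  -0.38 -0.11 -0.79 -0.29  0.07  0.12  0.25  0.03
```

Vision now gives 44.7° and corrected kinematics about 45.9°, which bracket 45°. I'll hold still for over 3 s.

Emit:
arm_command:
  rows:
    - [[0,0,0,0,0,0,0],[0,0,0,0,0,0,0],[0,0,0,0,0,0,0],[0,0,0,0,0,0,0],[0,0,0,0,0,0,0],[0,0,0,0,0,0,0],[0,0,0,0,0,0,0],[0,0,0,0,0,0,0],[0,0,0,0,0,0,0],[0,0,0,0,0,0,0],[0,0,0,0,0,0,0],[0,0,0,0,0,0,0],[0,0,0,0,0,0,0],[0,0,0,0,0,0,0],[0,0,0,0,0,0,0],[0,0,0,0,0,0,0],[0,0,0,0,0,0,0],[0,0,0,0,0,0,0],[0,0,0,0,0,0,0],[0,0,0,0,0,0,0]]

```text
time: 19.73
ee_pos: [0.5609, 0.1903, 0.3057]
eef_rot: [-0.055, 0.998, 0.001, -0.001]
contact_force: [-0.5, 5.6, -7.7]
opening: 0.0351
grip_force: 51.3
```

Emit:
arm_command:
  rows:
    - [[0,0,0,0,0,0,0],[0,0,0,0,0,0,0],[0,0,0,0,0,0,0],[0,0,0,0,0,0,0],[0,0,0,0,0,0,0],[0,0,0,0,0,0,0],[0,0,0,0,0,0,0],[0,0,0,0,0,0,0],[0,0,0,0,0,0,0],[0,0,0,0,0,0,0],[0,0,0,0,0,0,0],[0,0,0,0,0,0,0]]

```text
time: 21.22
ee_pos: [0.5609, 0.1902, 0.3057]
eef_rot: [-0.055, 0.998, 0.001, -0.001]
contact_force: [-0.5, 5.7, -7.4]
opening: 0.0348
grip_force: 51.3
```

```bash
python3 fit.py | egrep "theta|^[0-9.]+ \("; python3 -c "
from cell import env;print(env.job_done())"
```

```text
pose [ 0.11  0.23 -0.66  0.78  0.65 -0.01  0.75] theta 44.73731981003019 +- 0.8483573565520257 res [-0.01 -0.65  0.45 -0.2  -0.38 -0.1  -0.79 -0.28  0.07  0.12  0.25  0.03
21.275 (np.float64(0.27617074436439637), np.float64(46.38502240350946))
the job is handed in; nothing more can be done
None
```

The wooden car stands released on its wheels in the middle of the mat, the lid was held steady for about 4 s and is still held at about 45° (44.7° by camera, about 46° by arm position), and the job is handed in at about 21 s.

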